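Correct a mispacked kit box

ROBOT

A 7-joint arm with a two-finger parallel gripper is mounted at the origin on the work surface. World frame = base frame: x ahead of the robot, y to its left, z up, the work surface at z = 0. Lengths are in m, angles in rad, forces in N, time in s.
With the tool pointing down it reaches from about 0.4 to 0.875 m from the base axis. Payload 6.5 kg.
Tool frame: the origin (TCP) lies between the finger pads; the fingertips stand 25 mm ahead of it and the grasp point (between the pads) lies 6 mm ahead of it; z points along the fingers, y is the line along which they close (so a half turn about z gives the same grasp; the last joint's range is limited). The gripper opens to 85 mm and grips with 20 to 120 N. Pads are 22 mm wide; open, the fingers measure 114 mm over their backs; the gripper's body (76 mm by 85 mm) begins 54 mm behind the grasp point. The pads swing forward as they close: fully open they stand 13 mm farther back than shut.
Start: joints at [-1.358, 0.536, -0.004, 1.538, 0.003, 1.067, -0.071], TCP at [0.179, 0.625, 0.256] pointing down, gripper open.
Joint ranges: [-2.7, 2.7], [-0.37, 2.16], [-1.27, 1.26], [0.24, 2.4], [-1.31, 4.45], [0.19, 1.91], [-2.76, 2.76]. Speed limits (rad/s): [2.39, 2.39, 3.14, 3.14, 3.14, 3.14, 3.14].

INTERFACE

Orientations are given as a unit quaternion [w, x, y, z].
In Python, from rig import env, vision, workorder gives the robot as it stands.
- The arm moves only by the tool jog_arm, never from a script. Its arguments are lists of equal length, an entry for each row: "xyz": the shift along the world's x, y, z in mm, a list of three; "rot": the turn, a rotation vector about the world's x, y, z in degrees, a list of three. In form: {"xyz": [[dx, dy, dz], ...], "rot": [[wx, wy, wz], ...]}. A call has 1 to 8 rows; each row is the pose to reach, as a shift and turn from the pose commanded when the call began; what a row does not reach only later rows make up. A row lasts 1/12 s, in which the tool goes at most 41.7 mm and 7.16 degrees, less where a joint would pass 70% of its speed; a pose out of reach is approached as far as the arm can. A call with a gripper value outside its range is refused whole. "hand" is the opening, from 0 (shut) to 1 (fully open), set as the call begins (left out, the last holds). The fingers move at their own pace and stop on an object; the grip force is fixed at half the most. Time passes only in rows, so rows that repeat a pose let the fingers close. It gives the time, the measured TCP pose, the force, the opening and the grip force at its end, in the units of the state.
- env.sense(): the state, without advancing time (a new reading comes with each control period).
- vision.camera(name): name is "scene" or "side" or "wrist"; returns the picture (480x640x3 uint8, red, green, blue); there is no depth.
- vision.camera_params(name): a dict with "fx", "fy", "cx", "cy" (pixels), "rvec" (rotation vector, rad) and "tvec" (3), from world to camera coordinates, as OpenCV has them. Camera axes: x right, y down, z forward; pixel columns grow to the right and rows downward; lengths in m; the calibration is good to about 2 mm. The wrist camera is an equidistant fisheye: a pixel r from the principal point sees the ray r / f radians off the axis. A picture is of the moment at which its call begins: read the wrist's pose just before it. camera_params takes no time and is no camera call; for the wrist camera it gives the pose at the moment of the call.
- workorder.sign_off(): hands the job in; it is judged then, once.
The state is a dict: "t": time; "joints": joint angles; "qvel": joint speeds; "joint_torque": joint torques, N m; "tool_pos": TCP position; "orientation": TCP orientation; "force": force on the tool from outside, world axes, zero at the start; "wrist_torque": the same for the moment, N m; "opening": finger opening in m; "grasp_force": force on a finger pad.
Only numpy, scipy, OpenCV 4.12 (cv2) and the standard library are available. Lean on these libraries where they do the work, as an engineer would, in place of code of your own. Each camera call takes 0.05 s, during which the arm holds its last target. There are 200 camera calls.

TASK

One of the three pockets in the kit box was packed with a round tin by mistake: take the tin out and stand it upright in the empty grey returns tray. Then pick up the spare carton that matches the two already packed (not the larger one) and seat it in the freed pocket, square and flat on the pocket floor. Set both things down rather than dropping them, and leave the two packed cartons and everything else on the bench where they are.

Things in the scene. Friction and masses are not known exactly. Their poses are not given: they have to be found in the camera images.
- kit: Shallow cardboard kit box, 76 mm (its x) by 240 mm (its y), 22 mm high, fixed to the bench between two small metal stops (up to 131 mm from its middle along y, 19 mm high); a 3 mm thick flap lies flat on the bench on its +x side. Inside is a brown moulded insert, 20 mm high, with three equal rectangular pockets in a row along y. Origin: middle of its underside; z up.
- pocket0 (a point): Middle of the floor of kit pocket 0, at y = -74 mm in the kit's frame; axes as the kit's. The pocket is 46 mm (x) by 64 mm (y) and 16 mm deep with a 3 mm bevelled mouth; its floor is 4 mm above the bench.
- pocket1 (a point): Middle of the floor of kit pocket 1, at y = 0 mm in the kit's frame; axes as the kit's. The pocket is 46 mm (x) by 64 mm (y) and 16 mm deep with a 3 mm bevelled mouth; its floor is 4 mm above the bench.
- pocket2 (a point): Middle of the floor of kit pocket 2, at y = 74 mm in the kit's frame; axes as the kit's. The pocket is 46 mm (x) by 64 mm (y) and 16 mm deep with a 3 mm bevelled mouth; its floor is 4 mm above the bench.
- tin: Round metal tin, 38 mm diameter, 48 mm high, about 0.12 kg, standing loose and upright in one of the three pockets (which one varies). Origin: middle of its underside; z up along its axis.
- carton_spare: The spare carton: white card block with a small printed dot and tape strip on top, 42 mm (x) by 60 mm (y), 48 mm high, rigid, about 0.09 kg, standing on the bench; the same from either end. It fits a pocket with 2 mm to spare on each side and then stands 32 mm above the insert. Origin: middle of its underside; z up.
- packed_a: Carton of the same size as the spare, already seated in one of the pockets; leave it. Origin: middle of its underside.
- packed_b: The other carton already seated in a pocket, same size; leave it. Origin: middle of its underside.
- returns: Grey plastic returns tray, empty and open at the top, fixed to the bench, 150 mm (x) by 130 mm (y), walls 5 mm thick and 35 mm high, floor 5 mm thick. Origin: middle of its underside; z up.
- carton_wide: White carton of the larger kind, 60 mm (x) by 86 mm (y), 48 mm high, standing on the bench; too large for the pockets; leave it. Origin: middle of its underside.
- tape_roll: Roll of amber tape lying flat, 76 mm diameter, 45 mm high; leave it. Origin: middle of its underside.
- jar: Glass jar with metal lid, 60 mm diameter, 85 mm high; leave it. Origin: middle of its underside.
- cutter: Closed dark box cutter lying flat, 140 mm long (y), 22 mm wide, 16 mm high; leave it. Origin: middle of its underside.
- scanner: Black and grey hand scanner lying on its side, about 70 by 135 mm, 40 mm high; leave it. Origin: underside, below the middle of its black head, with the grey grip to +y.
- dispenser: Black tape dispenser with a clear roll, 160 mm (x) by 60 mm (y), 95 mm high; leave it. Origin: middle of its underside.

How it is judged:
On the way:
1. the tin stands upright in the returns tray (horizontal distance between tin and returns below 0.08 m and z of tin in the frame of returns below 0.012 m and angle between tin's own z axis and vertical below 0.15 rad), for 0.2 s.
At the end, for the whole second after the job is handed in: The tin stands upright (within 0.15 rad) on the floor of the returns tray, within 80 mm of its middle. The spare carton is in a pocket: its underside within 3 mm of the pocket floor and within 5 mm of its middle, upright within 0.05 rad and square with the kit box within 0.1 rad. Both are at rest (all of step 1 and ((horizontal distance between carton_spare and pocket0 below 0.005 m and z of carton_spare in the frame of pocket0 below 0.003 m) or (horizontal distance between carton_spare and pocket1 below 0.005 m and z of carton_spare in the frame of pocket1 below 0.003 m) or (horizontal distance between carton_spare and pocket2 below 0.005 m and z of carton_spare in the frame of pocket2 below 0.003 m)) and angle between carton_spare's own z axis and vertical below 0.05 rad and angle between the x axis of carton_spare and the x axis of kit, either way round below 0.1 rad and linear speed of each of carton_spare, tin below 0.02 m/s); the robot touches nothing.
It fails at once if a packed carton is displaced by more than 12 mm (distance of any of packed_a, packed_b from where it was at the start of the episode above 0.012 m).
It fails at once if a bystander (wide carton, tape roll, jar, cutter, scanner, dispenser) is moved by more than 20 mm (distance of any of carton_wide, tape_roll, jar, cutter, scanner, dispenser from where it was at the start of the episode above 0.02 m).
It fails at once if the tin or the spare carton is let fall from more than about 2 cm (falling free, touched by nothing, faster than 0.6 m/s) ((linear speed of tin above 0.6 m/s and contact force between tin and anything else below 0.02 N) or (linear speed of carton_spare above 0.6 m/s and contact force between carton_spare and anything else below 0.02 N)).
It also fails if it takes over 54 s, if anything falls off the work surface, if the arm or the gripper's body presses on something with over 40 N, if the wrist force passes 120 N, or if a joint passes its speed limit or range.

## Working session

There is one attempt and no reset: what is moved stays moved. The work goes in short steps, Python scripts to look and compute and a tool call to move; the robot and the scene stay as the last step left them, time stands still between calls to the robot, and variables do not carry over. Pictures are saved under pics/ and viewed, at most 10 in all, crops included, and the job is handed in when it is done.

Besides the shell and the picture viewer there is one more tool, called after ">>>" as name(argument=value, ...), one argument or row to a line, values as JSON. jog_arm: Moves the arm, as the interface text tells. Its arguments: {"type":"object","properties":{"xyz":{"type":"array","items":{"type":"array","items":{"type":"number"}}},"rot":{"type":"array","items":{"type":"array","items":{"type":"number"}}},"hand":{"type":"number"}},"required":["xyz","rot"]}

```bash
ls; mkdir -p pics
cat > h.py <<'E'
import numpy as np, cv2
from rig import env, vision, workorder
def snap(n,f):
    p=vision.camera_params(n); im=vision.camera(n)
    cv2.imwrite('pics/'+f+'.png',im[:,:,::-1]); return im,p
def ray(p,uv):
    R=cv2.Rodrigues(np.array(p['rvec'],float))[0]; t=np.array(p['tvec'],float).ravel()
    x=(uv[0]-p['cx'])/p['fx']; y=(uv[1]-p['cy'])/p['fy']
    if p.get('fish'):
        r=np.hypot(x,y); s=np.sin(r)/max(r,1e-9); d=np.array([x*s,y*s,np.cos(r)])
    else: d=np.array([x,y,1.])
    return -R.T@t, R.T@d
def atz(p,uv,z):
    c,d=ray(p,uv); return c+d*(z-c[2])/d[2]
E
python3 - <<'E'
from h import *
import json
s=env.sense(); print({k:np.round(s[k],3).tolist() for k in ('t','tool_pos','orientation','force','opening')})
for n in ('scene','side','wrist'):
    im,p=snap(n,n+'0'); json.dump({k:np.array(v).tolist() for k,v in p.items()},open(n+'0.json','w')); print(n,{k:np.round(v,3).tolist() for k,v in p.items()})
E
```

```text
pics
{'t': 0.0, 'tool_pos': [0.179, 0.624, 0.255], 'orientation': [-0.0, 0.139, 0.99, -0.001], 'force': [-0.238, -0.296, 0.371], 'opening': 0.085}
scene {'fx': 462.524, 'fy': 462.524, 'cx': 326.919, 'cy': 245.517, 'rvec': [2.145, 1.451, -0.467], 'tvec': [-0.211, -0.414, 1.472]}
side {'fx': 463.613, 'fy': 463.613, 'cx': 312.404, 'cy': 242.461, 'rvec': [0.108, -2.792, 1.38], 'tvec': [0.569, 0.073, 1.042]}
wrist {'fx': 371.648, 'fy': 371.648, 'cx': 322.382, 'cy': 239.822, 'rvec': [-2.291, -1.726, -0.282], 'tvec': [-0.648, -0.042, 0.382]}
```

View pics/scene0.png

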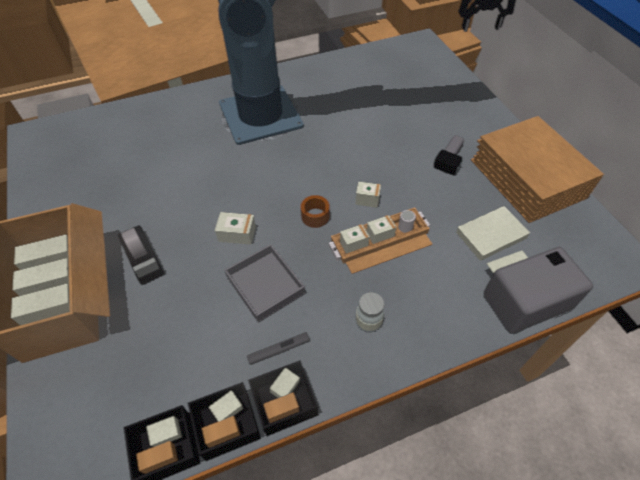

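View pics/side0.png

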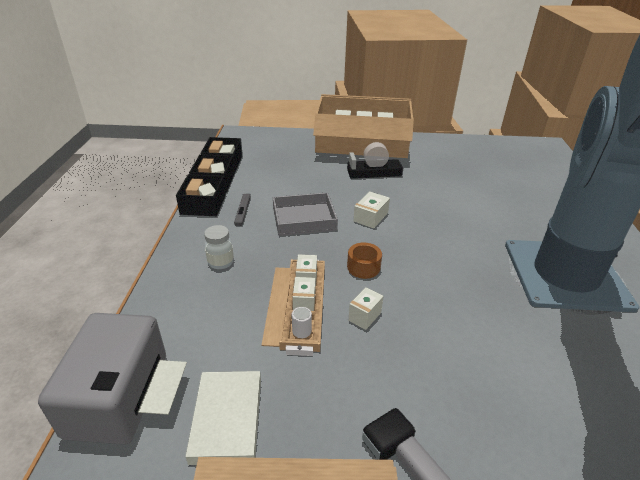

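The scene picture shows the tin's top at about (407,215) at one end of the kit, with the packed cartons at (352,235) and (380,225). The spare is at (368,188), the wide carton at (235,222), the tray at (265,282), the tape at (315,208) and the jar at (370,300). The side view agrees: tin (302,312), spare (366,300), tray (305,213).

Run:
```python
from h import *
import json
S=json.load(open('scene0.json'));D=json.load(open('side0.json'))
for n,a,b,z in [('tin',(408,213),(302,311),.052),('spare',(368,187),(367,299),.048),('p1',(379,225),(304,286),.052),('p0',(353,235),(307,260),.052),('tray',(265,280),(305,212),.005),('tape',(316,201),(365,250),.045),('jar',(371,299),(217,232),.085),('wide',(235,221),(372,203),.048)]:
    print(n,np.round(atz(S,a,z),3),np.round(atz(D,b,z),3))
a=cv2.imread('pics/scene0.png')[165:285,300:450]; b=cv2.imread('pics/side0.png')[240:360,255:405]
cv2.imwrite('pics/crop0.png',np.vstack([cv2.resize(i,None,fx=4,fy=4,interpolation=2)[:300*2] for i in (a,)]))
cv2.imwrite('pics/crop1.png',cv2.resize(b,None,fx=4,fy=4,interpolation=2))
```

```text
tin [0.569 0.221 0.052] [0.575 0.209 0.052]
spare [0.447 0.166 0.048] [0.452 0.163 0.048]
p1 [0.576 0.136 0.052] [0.577 0.14  0.052]
p0 [0.581 0.064 0.052] [0.578 0.058 0.052]
tray [ 0.594 -0.17   0.005] [ 0.604 -0.196  0.005]
tape [0.439 0.022 0.045] [0.453 0.004 0.045]
jar [0.774 0.02  0.085] [0.78  0.018 0.085]
wide [ 0.427 -0.192  0.048] [ 0.432 -0.188  0.048]
```

View pics/crop0.png

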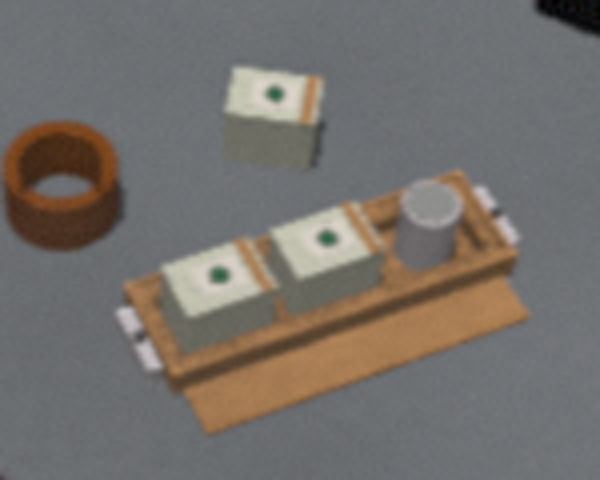

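View pics/crop1.png

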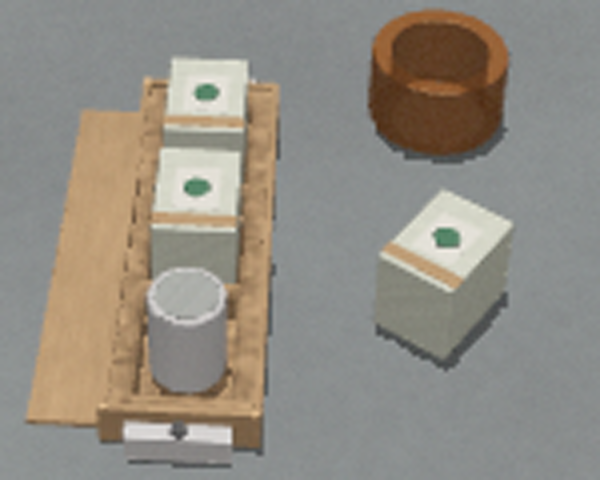

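The tin is in the pocket at the kit's +y end, near (0.572, 0.214). The kit's long axis runs almost along world y. The spare is near (0.449, 0.165), turned roughly 45° in the side view. I'll go above the tin with the fingers closing along kit x.

>>> jog_arm(
  xyz=[
    [393,-409,-55],
    [393,-409,-55],
    [393,-409,-55],
    [393,-409,-55],
    [393,-409,-55],
    [393,-409,-55],
    [393,-409,-55],
    [393,-409,-55],
  ],
  rot=[
    [0,0,-72],
    [0,0,-72],
    [0,0,-72],
    [0,0,-72],
    [0,0,-72],
    [0,0,-72],
    [0,0,-72],
    [0,0,-72],
  ],
  hand=1,
)

```text
t: 0.82
tool_pos: [0.4097, 0.384, 0.224]
orientation: [-0.0, 0.599, 0.801, 0.0]
force: [0.7, 0.6, -0.1]
opening: 0.0853
grasp_force: 0.0
```

>>> jog_arm(
  xyz=[
    [162,-170,-24],
    [162,-170,-24],
    [162,-170,-24],
    [162,-170,-24],
    [162,-170,-24],
    [162,-170,-24],
    [162,-170,-24],
    [162,-170,-24],
  ],
  rot=[
    [0,0,-14.5],
    [0,0,-14.5],
    [0,0,-14.5],
    [0,0,-14.5],
    [0,0,-14.5],
    [0,0,-14.5],
    [0,0,-14.5],
    [0,0,-14.5],
  ],
)

```text
t: 1.48
tool_pos: [0.5716, 0.2134, 0.1996]
orientation: [0.0, 0.695, 0.719, -0.001]
force: [-0.7, 1.2, -0.3]
opening: 0.0855
grasp_force: 0.0
```

Run:
```python
from h import *
import json
s=env.sense(); print({k:np.round(s[k],4).tolist() for k in ('t','tool_pos','orientation')})
im,p=snap('wrist','w1'); json.dump({k:np.array(v).tolist() for k,v in p.items()}|{'fish':1},open('w1.json','w'))
R=cv2.Rodrigues(np.array(p['rvec'],float))[0]; print(-R.T@np.array(p['tvec']).ravel(), R[2])
```

```text
{'t': 1.4833, 'tool_pos': [0.5716, 0.2134, 0.1996], 'orientation': [0.0003, 0.6946, 0.7194, -0.0005]}
[0.56911322 0.29460578 0.31843552] [ 0.01073902 -0.31952905 -0.94751562]
```

View pics/w1.png

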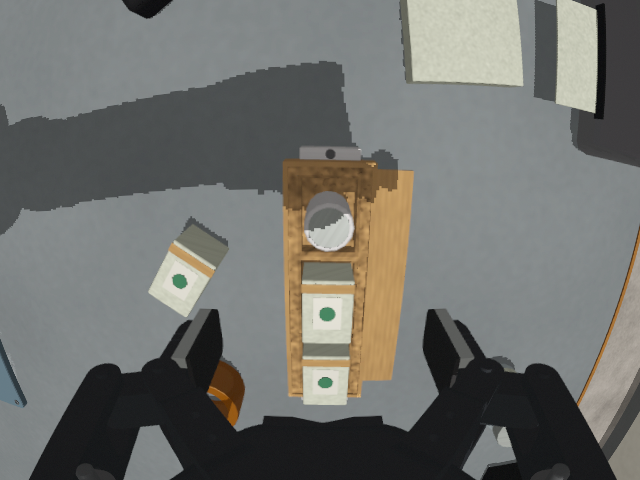

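The wrist view shows the tin's top at about (329,228), the pocket around it, the kit's top edges at columns 284 to 371, and the spare's dot at (180,281). I'll rectify it at carton-top height to measure.

```bash
cat >> h.py <<'E'
def rectify(im,p,z,x0,x1,y0,y1,mm=.5):
    # rows: x increasing downward; cols: y increasing rightward
    R=cv2.Rodrigues(np.array(p['rvec'],float))[0]; t=np.array(p['tvec'],float).ravel()
    X,Y=np.meshgrid(np.arange(x0,x1,mm/1e3),np.arange(y0,y1,mm/1e3),indexing='ij')
    P=np.stack([X,Y,np.full_like(X,z)],-1)@R.T+t
    rr=np.hypot(P[...,0],P[...,1]); k=np.arctan2(rr,P[...,2])/np.maximum(rr,1e-9)
    u=p['fx']*P[...,0]*k+p['cx']; v=p['fy']*P[...,1]*k+p['cy']
    return cv2.remap(im,u.astype(np.float32),v.astype(np.float32),1)
E
python3 - <<'E'
from h import *
import json
p=json.load(open('w1.json')); im=cv2.imread('pics/w1.png')
A=rectify(im,p,.048,.40,.62,.03,.27)   # 440 x 480
cv2.imwrite('pics/r1.png',A)
hsv=cv2.cvtColor(im,cv2.COLOR_BGR2HSV)
g=cv2.inRange(hsv,(55,80,30),(95,255,255)); n,l,st,c=cv2.connectedComponentsWithStats(g)
for i in range(1,n):
    if st[i,4]>20: print('dot',c[i].round(1),st[i,4],atz(p,c[i],.052).round(4),atz(p,c[i],.048).round(4))
# spare top: white + tape
h2=cv2.cvtColor(A,cv2.COLOR_BGR2HSV)
m=cv2.inRange(h2,(0,0,165),(179,255,255)); m[140:]=0
cv2.imwrite('pics/m1.png',m)
cs=cv2.findContours(cv2.morphologyEx(m,cv2.MORPH_CLOSE,np.ones((9,9))),0,2)[0]
for c in sorted(cs,key=cv2.contourArea)[-2:]:
    (cx,cy),(w,h),a=cv2.minAreaRect(c); b=cv2.boxPoints(((cx,cy),(w,h),a))
    print('rect',.40+cy*.0005,.03+cx*.0005,w/2,h/2,a); print((np.c_[.40+b[:,1]*.0005,.03+b[:,0]*.0005]).round(4).tolist())
E
```

```text
dot [179.1 280.9] 144 [0.4541 0.1646 0.052 ] [0.4524 0.1626 0.048 ]
dot [326.5 313.8] 154 [0.5777 0.1406 0.052 ] [0.5779 0.1383 0.048 ]
dot [325.  382.4] 107 [0.5793 0.0663 0.052 ] [0.5794 0.0628 0.048 ]
rect 0.468 0.04725 0.5 1.0 0.0
[[0.4684999883174896, 0.04699999839067459], [0.4675000011920929, 0.04699999839067459], [0.4675000011920929, 0.04749999940395355], [0.4684999883174896, 0.04749999940395355]]
rect 0.4527687454223633 0.16333895874023438 60.48710632324219 41.97645950317383 31.87959861755371
[[0.4546000063419342, 0.1265999972820282], [0.4189999997615814, 0.14869999885559082], [0.45089998841285706, 0.20010000467300415], [0.48660001158714294, 0.17790000140666962]]
```

View pics/r1.png

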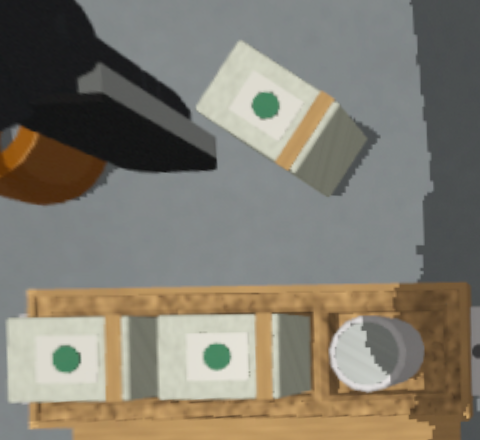

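The spare's centre is (0.4528, 0.1633) with its long axis at 31.9° from y towards +x, and it measures 42 × 60.5 mm. The tin is at (0.5764, 0.2157) and the kit's yaw is about +1.2°. Going down onto the tin.

>>> jog_arm(
  xyz=[
    [5,2,-40],
    [5,2,-80],
    [5,2,-115],
    [5,2,-135],
    [5,2,-147],
    [5,2,-147],
  ],
  rot=[
    [0,0,-1],
    [0,0,-1],
    [0,0,-1],
    [0,0,-1],
    [0,0,-1],
    [0,0,-1],
  ],
)

```text
t: 2.03
tool_pos: [0.5732, 0.2188, 0.0507]
orientation: [-0.001, 0.699, 0.715, -0.002]
force: [-1.1, -0.1, 0.7]
opening: 0.0858
grasp_force: 0.0
```

>>> jog_arm(
  xyz=[
    [0,0,0],
    [0,0,0],
    [0,0,0],
    [0,0,0],
    [0,0,0],
    [0,0,0],
    [0,0,0],
    [0,0,0],
  ],
  rot=[
    [0,0,0],
    [0,0,0],
    [0,0,0],
    [0,0,0],
    [0,0,0],
    [0,0,0],
    [0,0,0],
    [0,0,0],
  ],
  hand=0,
)

```text
t: 2.7
tool_pos: [0.5768, 0.2182, 0.055]
orientation: [0.0, 0.699, 0.715, 0.001]
force: [-2.1, -0.2, 7.5]
opening: 0.0353
grasp_force: 59.3
```

>>> jog_arm(
  xyz=[
    [0,0,5],
    [0,0,15],
    [0,0,30],
    [0,0,55],
    [0,0,80],
    [0,0,110],
    [0,0,130],
    [0,0,130],
  ],
  rot=[
    [0,0,0],
    [0,0,0],
    [0,0,0],
    [0,0,0],
    [0,0,0],
    [0,0,0],
    [0,0,0],
    [0,0,0],
  ],
)

```text
t: 3.37
tool_pos: [0.5786, 0.2183, 0.1887]
orientation: [0.002, 0.7, 0.714, 0.004]
force: [0.9, -0.5, -0.4]
opening: 0.0351
grasp_force: 60.1
```

Run:
```python
from h import *
import json
s=env.sense(); print({k:np.round(s[k],4).tolist() for k in ('t','tool_pos','orientation','force','opening','grasp_force')})
im,p=snap('wrist','w2'); json.dump({k:np.array(v).tolist() for k,v in p.items()}|{'fish':1},open('w2.json','w'))
```

```text
{'t': 3.3667, 'tool_pos': [0.5786, 0.2183, 0.1887], 'orientation': [0.0015, 0.6997, 0.7145, 0.004], 'force': [0.8889, -0.5309, -0.4103], 'opening': 0.0351, 'grasp_force': 60.0523}
```

View pics/w2.png

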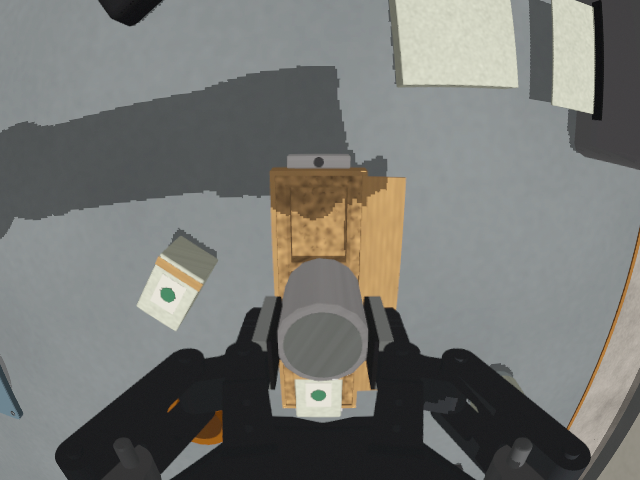

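The tin is held upright between the pads at about (322,340), and the freed pocket is at columns 290–345, rows 187–255. Next I'll get the tray pose from the fixed cameras and the pocket from this wrist view.

Run:
```python
from h import *
import json
S=json.load(open('scene0.json'));D=json.load(open('side0.json'))
for P,f in ((S,'scene0'),(D,'side0')):
    im=cv2.imread(f'pics/{f}.png'); R=cv2.Rodrigues(np.array(P['rvec']))[0]
    # tray outline: dark greys
    c0=(265,280) if f=='scene0' else (305,212)
    hs=cv2.cvtColor(im,cv2.COLOR_BGR2HSV); x,y=c0
    print(f,'tray bgr',im[y,x],'bench',im[y,x+60 if f=='side0' else x+70])
for a in [(227,268),(266,249),(304,287),(263,318)]: print('S',atz(S,a,.035).round(3))
for a in [(273,199),(331,194),(337,229),(276,234)]: print('D',atz(D,a,.035 if 1 else 0).round(3))
p=json.load(open('w2.json')); im=cv2.imread('pics/w2.png')
A=rectify(im,p,.020,.53,.63,.15,.27,.2); B=rectify(im,p,.004,.53,.63,.15,.27,.2)
cv2.imwrite('pics/r2.png',np.hstack([A,B])[:, :].copy() if False else cv2.resize(np.hstack([A,B]),(800,333)))
```

```text
scene0 tray bgr [114 111 112] bench [112 108 106]
side0 tray bgr [141 141 142] bench [126 138 136]
S [ 0.547 -0.246  0.035]
S [ 0.529 -0.144  0.035]
S [ 0.664 -0.095  0.035]
S [ 0.705 -0.206  0.035]
D [ 0.69  -0.206  0.035]
D [ 0.539 -0.244  0.035]
D [ 0.518 -0.085  0.035]
D [ 0.661 -0.052  0.035]
```

View pics/r2.png

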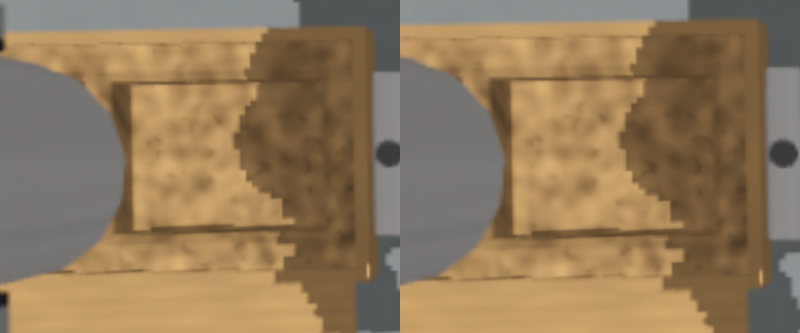

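The pocket centre is (0.577, 0.2155) with kit yaw +1.2°, and both the floor edges and the kit's end wall agree on that. I'll carry the tin to the tray, near (0.607, -0.172) with yaw about +16°.

>>> jog_arm(
  xyz=[
    [2,-30,0],
    [5,-70,0],
    [8,-110,0],
    [11,-150,0],
    [14,-190,0],
    [17,-230,0],
    [20,-265,0],
    [21,-280,0],
  ],
  rot=[
    [0,0,2],
    [0,0,4],
    [0,0,6],
    [0,0,8],
    [0,0,10],
    [0,0,12],
    [0,0,14],
    [0,0,16],
  ],
)

```text
t: 4.08
tool_pos: [0.5954, -0.0695, 0.1824]
orientation: [0.0, 0.595, 0.804, -0.002]
force: [-0.1, -0.5, -2.0]
opening: 0.0351
grasp_force: 60.1
```

Run:
```python
from h import *
import json
im,p=snap('wrist','w3'); s=env.sense(); print({k:np.round(s[k],4).tolist() for k in ('t','tool_pos','orientation','force','opening','grasp_force')})
p=dict(p,fish=1); json.dump({k:np.array(v).tolist() for k,v in p.items()},open('w3.json','w'))
A=rectify(im,p,.035,.45,.77,-.29,-.03,1.); cv2.imwrite('pics/r3.png',cv2.resize(np.hstack([A,rectify(im,p,.0,.45,.77,-.29,-.03,1.)])[:,:,::-1],None,fx=1.5,fy=1.5))
```

```text
{'t': 4.1333, 'tool_pos': [0.5954, -0.0711, 0.1825], 'orientation': [0.0008, 0.5952, 0.8035, -0.0023], 'force': [0.328, -3.9902, -1.2488], 'opening': 0.0355, 'grasp_force': 60.0749}
```

View pics/r3.png

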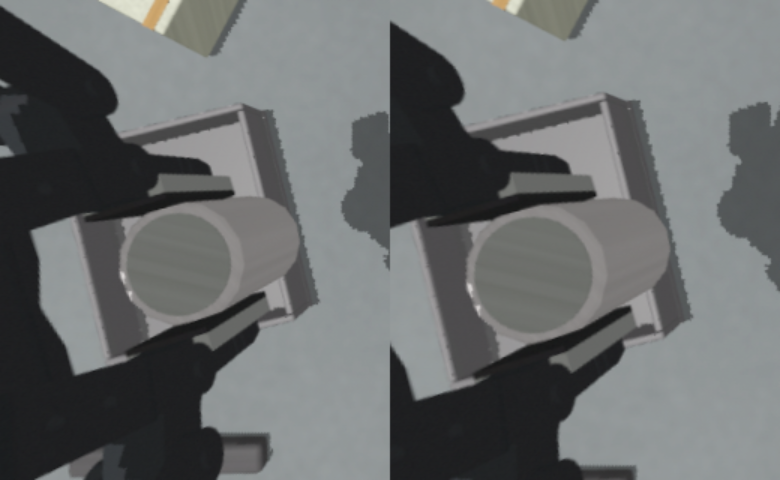

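Tray rim corners give its middle as (0.604, -0.1725) and its yaw as 14°. Moving over it and lowering.

>>> jog_arm(
  xyz=[
    [3,-35,0],
    [6,-70,0],
    [9,-101,0],
    [9,-101,-30],
    [9,-101,-60],
    [9,-101,-85],
    [9,-101,-100],
    [9,-101,-100],
  ],
  rot=[
    [0,0,-3],
    [0,0,-3],
    [0,0,-3],
    [0,0,-3],
    [0,0,-3],
    [0,0,-3],
    [0,0,-3],
    [0,0,-3],
  ],
)

```text
t: 4.8
tool_pos: [0.6021, -0.1618, 0.0784]
orientation: [-0.004, 0.614, 0.789, -0.002]
force: [-0.3, 0.7, -1.3]
opening: 0.0348
grasp_force: 60.1
```

>>> jog_arm(
  xyz=[
    [0,0,0],
    [0,0,0],
  ],
  rot=[
    [0,0,0],
    [0,0,0],
  ],
)

```text
t: 4.97
tool_pos: [0.6062, -0.1634, 0.0839]
orientation: [0.0, 0.614, 0.789, 0.0]
force: [-0.2, 0.9, -1.2]
opening: 0.0349
grasp_force: 60.1
```

>>> jog_arm(
  xyz=[
    [-1,-8,-8],
    [-1,-8,-15],
    [-1,-8,-20],
    [-1,-8,-23],
    [-1,-8,-25],
    [-1,-8,-26],
    [-1,-8,-27],
    [-1,-8,-27],
  ],
  rot=[
    [0,0,0],
    [0,0,0],
    [0,0,0],
    [0,0,0],
    [0,0,0],
    [0,0,0],
    [0,0,0],
    [0,0,0],
  ],
)

```text
t: 5.63
tool_pos: [0.6049, -0.1713, 0.0562]
orientation: [0.0, 0.614, 0.789, 0.0]
force: [0.3, 1.0, -2.0]
opening: 0.0349
grasp_force: 60.2
```

>>> jog_arm(
  xyz=[
    [0,0,-1],
    [0,0,-1],
    [0,0,-2],
    [0,0,-2],
  ],
  rot=[
    [0,0,0],
    [0,0,0],
    [0,0,0],
    [0,0,0],
  ],
)

```text
t: 5.97
tool_pos: [0.6051, -0.1714, 0.0559]
orientation: [0.0, 0.614, 0.789, 0.0]
force: [-4.8, 1.9, 12.7]
opening: 0.0352
grasp_force: 61.7
```

Contact: the force rose to 12.7 N and z stopped at 0.056. I'll ease up slightly, then open partway.

>>> jog_arm(
  xyz=[
    [0,0,1],
    [0,0,1],
    [0,0,1],
    [0,0,1],
    [0,0,1],
    [0,0,1],
    [0,0,1],
    [0,0,1],
  ],
  rot=[
    [0,0,0],
    [0,0,0],
    [0,0,0],
    [0,0,0],
    [0,0,0],
    [0,0,0],
    [0,0,0],
    [0,0,0],
  ],
  hand=0.7,
)

```text
t: 6.63
tool_pos: [0.6047, -0.1713, 0.055]
orientation: [-0.0, 0.614, 0.789, -0.0]
force: [-0.4, 1.3, 0.5]
opening: 0.0599
grasp_force: 0.0
```

>>> jog_arm(
  xyz=[
    [0,0,10],
    [0,0,30],
    [0,0,60],
    [0,0,95],
    [0,0,120],
    [0,0,145],
    [0,0,145],
  ],
  rot=[
    [0,0,0],
    [0,0,0],
    [0,0,0],
    [0,0,0],
    [0,0,0],
    [0,0,0],
    [0,0,0],
  ],
)

```text
t: 7.22
tool_pos: [0.6077, -0.1726, 0.2065]
orientation: [0.004, 0.614, 0.789, 0.002]
force: [1.0, -0.3, -0.6]
opening: 0.0598
grasp_force: 0.0
```

>>> jog_arm(
  xyz=[
    [-15,33,0],
    [-32,70,0],
    [-48,107,0],
    [-65,144,0],
    [-82,181,0],
    [-98,218,0],
    [-115,255,0],
    [-125,275,0],
  ],
  rot=[
    [0,0,-6],
    [0,0,-12],
    [0,0,-18],
    [0,0,-24],
    [0,0,-30],
    [0,0,-36],
    [0,0,-42],
    [0,0,-46],
  ],
  hand=0.9,
)

```text
t: 7.88
tool_pos: [0.4775, 0.1082, 0.2002]
orientation: [-0.001, 0.874, 0.486, -0.0]
force: [0.1, 1.4, 0.5]
opening: 0.0769
grasp_force: 0.0
```

>>> jog_arm(
  xyz=[
    [-15,33,0],
    [-27,60,0],
    [-27,60,-20],
    [-27,60,-20],
    [-27,60,-20],
  ],
  rot=[
    [0,0,0],
    [0,0,0],
    [0,0,0],
    [0,0,0],
    [0,0,0],
  ],
)

```text
t: 8.3
tool_pos: [0.4522, 0.163, 0.18]
orientation: [0.0, 0.874, 0.486, -0.001]
force: [0.2, -0.5, 0.7]
opening: 0.0769
grasp_force: 0.0
```

Run:
```python
from h import *
import json
im,p=snap('wrist','w4'); s=env.sense(); print({k:np.round(s[k],4).tolist() for k in ('t','tool_pos','orientation','force','opening')})
q=s['orientation']; print('tooly',2*np.degrees(np.arctan2(q[2],q[1]))-90)
p=dict(p,fish=1)
bgr=im[:,:,::-1].copy(); hsv=cv2.cvtColor(bgr,cv2.COLOR_BGR2HSV)
n,l,st,c=cv2.connectedComponentsWithStats(cv2.inRange(hsv,(55,80,30),(95,255,255)))
for i in range(1,n):
    if st[i,4]>20: print('dot',c[i].round(1),st[i,4],atz(p,c[i],.052).round(4),atz(p,c[i],.048).round(4))
A=rectify(bgr,p,.048,.39,.52,.09,.23); m=cv2.inRange(cv2.cvtColor(A,cv2.COLOR_BGR2HSV),(0,0,165),(179,255,255))
cs=cv2.findContours(cv2.morphologyEx(m,cv2.MORPH_CLOSE,np.ones((9,9))),0,2)[0]
(cx,cy),wh,a=cv2.minAreaRect(max(cs,key=cv2.contourArea)); print('rect',.39+cy*.0005,.09+cx*.0005,np.array(wh)/2,a)
```

```text
{'t': 8.35, 'tool_pos': [0.453, 0.1625, 0.1805], 'orientation': [0.0003, 0.874, 0.4859, -0.0002], 'force': [0.6082, 0.2502, 0.0813], 'opening': 0.0767}
tooly -31.863238627869315
dot [488.3 173.9] 215 [0.5787 0.1409 0.052 ] [0.58   0.1394 0.048 ]
dot [322.2 235.1] 233 [0.4536 0.1641 0.052 ] [0.4529 0.163  0.048 ]
dot [523.  255.5] 153 [0.5798 0.0663 0.052 ] [0.5811 0.0636 0.048 ]
rect 0.44589044189453125 0.15197471618652345 [33.6549263  42.34690857] 32.0053825378418
```

>>> jog_arm(
  xyz=[
    [0,0,-40],
    [0,0,-75],
    [0,0,-105],
    [0,0,-122],
    [0,0,-130],
    [0,0,-130],
    [0,0,-130],
  ],
  rot=[
    [0,0,0],
    [0,0,0],
    [0,0,0],
    [0,0,0],
    [0,0,0],
    [0,0,0],
    [0,0,0],
  ],
)

```text
t: 8.93
tool_pos: [0.4538, 0.163, 0.051]
orientation: [0.0, 0.874, 0.486, 0.001]
force: [0.7, 0.1, -1.0]
opening: 0.0771
grasp_force: 0.0
```

>>> jog_arm(
  xyz=[
    [0,0,0],
    [0,0,0],
    [0,0,0],
    [0,0,0],
    [0,0,0],
    [0,0,0],
    [0,0,0],
    [0,0,0],
  ],
  rot=[
    [0,0,0],
    [0,0,0],
    [0,0,0],
    [0,0,0],
    [0,0,0],
    [0,0,0],
    [0,0,0],
    [0,0,0],
  ],
  hand=0,
)

```text
t: 9.6
tool_pos: [0.4536, 0.1641, 0.0514]
orientation: [-0.0, 0.874, 0.487, 0.001]
force: [-0.9, -1.7, 10.6]
opening: 0.0411
grasp_force: 60.5
```

>>> jog_arm(
  xyz=[
    [0,0,5],
    [0,0,20],
    [0,0,50],
    [0,0,85],
    [5,2,110],
    [30,12,110],
    [60,25,110],
    [90,37,110],
  ],
  rot=[
    [0,0,0],
    [0,0,0],
    [0,0,0],
    [0,0,0],
    [0,0,5],
    [0,0,11],
    [0,0,17],
    [0,0,23],
  ],
)

```text
t: 10.27
tool_pos: [0.5436, 0.2017, 0.1616]
orientation: [-0.0, 0.757, 0.653, 0.001]
force: [0.4, 0.5, -0.9]
opening: 0.0406
grasp_force: 61.0
```

>>> jog_arm(
  xyz=[
    [20,9,0],
    [33,14,0],
    [33,14,0],
    [33,14,0],
    [33,14,0],
  ],
  rot=[
    [0,0,5],
    [0,0,10],
    [0,0,10],
    [0,0,10],
    [0,0,10],
  ],
)

```text
t: 10.68
tool_pos: [0.5746, 0.2141, 0.1601]
orientation: [-0.0, 0.7, 0.714, -0.001]
force: [-0.4, 0.0, -0.3]
opening: 0.041
grasp_force: 60.9
```

Run:
```python
from h import *
im,p=snap('wrist','w5'); s=env.sense(); print({k:np.round(s[k],4).tolist() for k in ('t','tool_pos','orientation','force','opening','grasp_force')})
q=s['orientation']; print('tooly',2*np.degrees(np.arctan2(q[2],q[1]))-90)
p=dict(p,fish=1); bgr=im[:,:,::-1].copy(); hsv=cv2.cvtColor(bgr,cv2.COLOR_BGR2HSV); zt=s['tool_pos'][2]-.003
n,l,st,c=cv2.connectedComponentsWithStats(cv2.inRange(hsv,(55,80,30),(95,255,255)))
for i in range(1,n):
    if st[i,4]>20: print('dot',c[i].round(1),st[i,4],atz(p,c[i],.052).round(4),'held',atz(p,c[i],zt).round(4))
A=rectify(bgr,p,zt,.51,.64,.15,.28,.25); B=rectify(bgr,p,.004,.51,.64,.15,.28,.25); cv2.imwrite('pics/r5.png',cv2.resize(np.hstack([A,B]),(800,400)))
```

```text
{'t': 10.7333, 'tool_pos': [0.5746, 0.2141, 0.1601], 'orientation': [-0.0002, 0.7001, 0.714, -0.0006], 'force': [0.6058, -0.4217, -1.4914], 'opening': 0.0405, 'grasp_force': 60.88}
tooly 1.1269978072739661
dot [322.2 341. ] 734 [0.576 0.141 0.052] held [0.5749 0.2124 0.1571]
dot [324.5 413. ] 131 [0.5793 0.0659 0.052 ] held [0.5767 0.1721 0.1571]
```

View pics/r5.png

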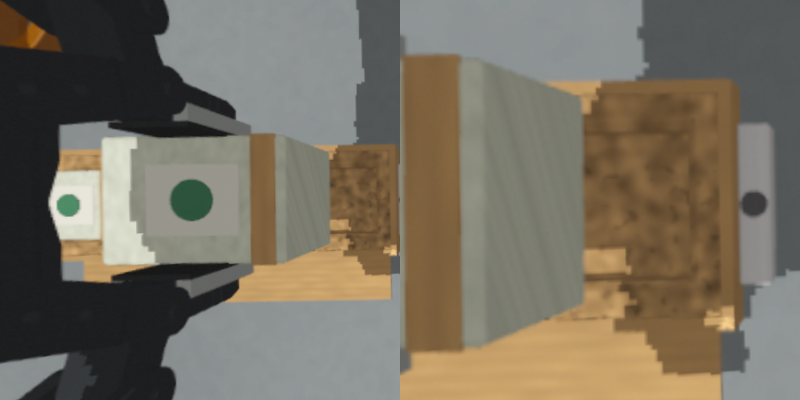

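The carton is held square, with its dot at (0.575, 0.2125). The pocket is at (0.577, 0.2155), so I'll shift +2, +3 mm and lower.

>>> jog_arm(
  xyz=[
    [2,3,-20],
    [2,3,-45],
    [2,3,-65],
    [2,3,-77],
    [2,3,-82],
    [2,3,-82],
    [2,3,-82],
    [2,3,-82],
  ],
  rot=[
    [0,0,0],
    [0,0,0],
    [0,0,0],
    [0,0,0],
    [0,0,0],
    [0,0,0],
    [0,0,0],
    [0,0,0],
  ],
)

```text
t: 11.4
tool_pos: [0.5786, 0.2179, 0.0795]
orientation: [0.0, 0.7, 0.715, 0.001]
force: [-0.3, 0.5, 0.6]
opening: 0.0407
grasp_force: 60.9
```

>>> jog_arm(
  xyz=[
    [0,0,-3],
    [0,0,-5],
    [0,0,-7],
    [0,0,-9],
    [0,0,-10],
    [0,0,-11],
    [0,0,-12],
    [0,0,-12],
  ],
  rot=[
    [0,0,0],
    [0,0,0],
    [0,0,0],
    [0,0,0],
    [0,0,0],
    [0,0,0],
    [0,0,0],
    [0,0,0],
  ],
)

```text
t: 12.07
tool_pos: [0.5776, 0.2176, 0.0659]
orientation: [-0.0, 0.699, 0.715, -0.0]
force: [-0.4, 0.7, 0.0]
opening: 0.0408
grasp_force: 60.9
```

Carton underside is at about 15 mm, inside the mouth, with no side force. Continuing.

>>> jog_arm(
  xyz=[
    [0,0,-2],
    [0,0,-4],
    [0,0,-6],
    [0,0,-8],
    [0,0,-9],
    [0,0,-10],
    [0,0,-10],
    [0,0,-10],
  ],
  rot=[
    [0,0,0],
    [0,0,0],
    [0,0,0],
    [0,0,0],
    [0,0,0],
    [0,0,0],
    [0,0,0],
    [0,0,0],
  ],
)

```text
t: 12.73
tool_pos: [0.5778, 0.2177, 0.0561]
orientation: [-0.0, 0.699, 0.715, -0.0]
force: [-0.3, 0.1, -0.7]
opening: 0.041
grasp_force: 60.9
```

>>> jog_arm(
  xyz=[
    [0,0,-1],
    [0,0,-1],
    [0,0,-2],
    [0,0,-2],
    [0,0,-2],
  ],
  rot=[
    [0,0,0],
    [0,0,0],
    [0,0,0],
    [0,0,0],
    [0,0,0],
  ],
)

```text
t: 13.15
tool_pos: [0.578, 0.2176, 0.0555]
orientation: [-0.0, 0.7, 0.715, 0.0]
force: [-4.4, -2.3, 13.4]
opening: 0.0408
grasp_force: 62.3
```

The floor is reached: 0.0555 − 0.0514 = 4.1 mm, which is the pocket floor height. I'll ease up slightly and release.

>>> jog_arm(
  xyz=[
    [0,0,1],
    [0,0,1],
    [0,0,1],
    [0,0,1],
    [0,0,1],
    [0,0,1],
    [0,0,1],
    [0,0,1],
  ],
  rot=[
    [0,0,0],
    [0,0,0],
    [0,0,0],
    [0,0,0],
    [0,0,0],
    [0,0,0],
    [0,0,0],
    [0,0,0],
  ],
  hand=0.85,
)

```text
t: 13.82
tool_pos: [0.5777, 0.2176, 0.055]
orientation: [-0.0, 0.699, 0.715, -0.0]
force: [0.1, -0.4, -0.2]
opening: 0.0726
grasp_force: 0.0
```

>>> jog_arm(
  xyz=[
    [0,0,10],
    [0,0,30],
    [0,0,60],
    [0,0,95],
    [0,0,130],
    [0,0,145],
    [0,0,145],
    [0,0,145],
  ],
  rot=[
    [0,0,0],
    [0,0,0],
    [0,0,0],
    [0,0,0],
    [0,0,0],
    [0,0,0],
    [0,0,0],
    [0,0,0],
  ],
)

```text
t: 14.48
tool_pos: [0.5782, 0.2179, 0.2016]
orientation: [0.0, 0.699, 0.715, 0.001]
force: [-0.4, 0.9, 0.1]
opening: 0.0721
grasp_force: 0.0
```

Run:
```python
from h import *
im,p=snap('wrist','w6'); s=env.sense(); print({k:np.round(s[k],4).tolist() for k in ('t','tool_pos','opening')})
p=dict(p,fish=1); bgr=im[:,:,::-1].copy(); hsv=cv2.cvtColor(bgr,cv2.COLOR_BGR2HSV)
n,l,st,c=cv2.connectedComponentsWithStats(cv2.inRange(hsv,(55,80,30),(95,255,255)))
for i in range(1,n):
    if st[i,4]>20: print('dot',c[i].round(1),st[i,4],atz(p,c[i],.052).round(4))
A=cv2.resize(bgr,(480,360)); sc,_=snap('side','s6')
B=cv2.resize(sc[165:345,240:400,::-1],(320,360),interpolation=2); cv2.imwrite('pics/r6.png',np.hstack([A,B]))
```

```text
{'t': 14.5333, 'tool_pos': [0.5773, 0.2177, 0.2002], 'opening': 0.0727}
dot [321.3 230.8] 210 [0.5782 0.2161 0.052 ]
dot [319.4 317.6] 145 [0.578  0.1406 0.052 ]
dot [319.5 385. ] 109 [0.5793 0.0663 0.052 ]
```

View pics/r6.png

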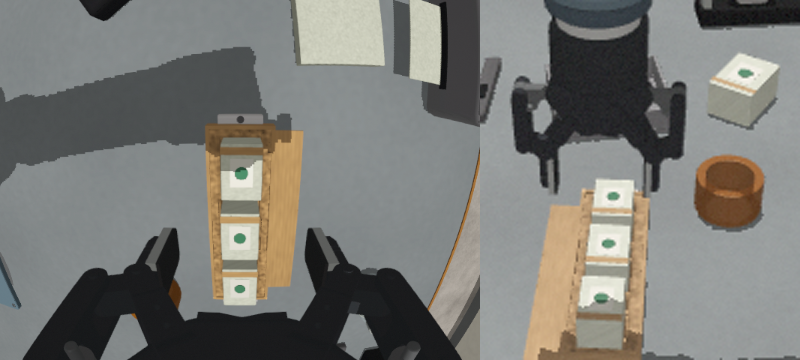

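The wrist and side views show the spare seated level in line with the two packed cartons, which have not moved. I've used all ten views, so I'll check the tin numerically against its expected silhouette in the scene camera, then hand in.

Run:
```python
from h import *
im,p=snap('scene','s7'); old=cv2.imread('pics/scene0.png')[:,:,::-1]
d=(cv2.absdiff(im,old).max(2)>25).astype(np.uint8)
a=np.linspace(0,6.28,60); P=np.array([[.605+.019*np.cos(t),-.1715+.019*np.sin(t),z] for z in (.005,.053) for t in a])
K=np.array([[p['fx'],0,p['cx']],[0,p['fy'],p['cy']],[0,0,1]])
h=cv2.convexHull(cv2.projectPoints(P,np.array(p['rvec'],float),np.array(p['tvec'],float),K,None)[0].astype(np.float32))
m=cv2.fillConvexPoly(np.zeros_like(d),h.astype(int),1); x,y,w,H=cv2.boundingRect(h)
print('expected box',x,y,w,H,'changed inside',d[m>0].mean(),'rows/cols of change near:')
sub=d[y-15:y+H+15,x-15:x+w+15]; mm=m[y-15:y+H+15,x-15:x+w+15]
for r in range(0,sub.shape[0],2): print(''.join('.#o@'[int(sub[r,c])+2*int(mm[r,c])] for c in range(sub.shape[1])))
```

```text
expected box 255 266 19 25 changed inside 0.519280205655527 rows/cols of change near:
.................................................
.................................................
.................................................
.................................................
.................................................
.................................................
.................................................
.................................................
...................o@@@@@@@ooo...................
................o@@@@@@@@@@@@@oo.................
...............@@@@@@@@@@@@@@@@o.................
...............@@@@@@@@@@@@@@@@o.................
..............#@@@@@@@@@@@@@@@@oo................
...............#@@@@@@@@@@@@@@oo@................
................o@@@@@@@@@@@oooo@#...............
................oooooooooooooooo@@#..............
.................ooooooooooooooo@@#..............
.................ooooooooooooooo@@...............
..................ooooooooooooooo................
....................ooooooooooo..................
.................................................
.................................................
.................................................
.................................................
.................................................
.................................................
.................................................
.................................................
```

The tin's bright top disc lies where an upright tin's top should be, so it is standing in the tray. Handing in.

```bash
python3 -c "
from rig import workorder
print(workorder.sign_off())"
```

```text
the job is handed in; nothing more can be done
None
```

The tin stands upright in the returns tray and the spare carton is seated flat and square in the freed pocket; the packed cartons did not move, and the job is handed in (no verdict was returned).

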